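Change over the board's spring clips

TASK

The green terminal board in the fixture is held down by the steel spring clip with the red knob at its left end; that end has to be freed without the board ever being unheld. First swing the brass clip with the black knob round its pivot onto the board until it comes up firmly against its stop pin, then swing the steel clip off the board, back until it is firmly against its own stop pin. Push the knobs sideways with shut fingertips, do not pinch them or press down: at each stop lean on the knob steadily with about 10 N (never 20 N) for half a second, and leave everything else alone.

Things in the scene. Friction and masses are not known exactly. Their poses are not given: they have to be found in the camera images.
- fixture: bare aluminium base plate, 130 x 300 x 12 mm, fixed to the table; origin at the centre of its underside, x to the far side, y along its length to the left, z up. Its top carries dark fences 7 mm high in which the board lies, and two clips, whose pivots stand 12 mm toward +x and 115 mm to either side (brass at -y, steel at +y)
- board: green terminal board with copper pads, 50 x 160 x 5 mm (x, y, z), lying captive with 1.5 mm play between the fixture's fences; origin at the centre of its underside (12 mm above the table), x to the far side, y to the left; its near edge is at x = -25 mm
- brass_clip: brass spring clip with black knob, right end of the fixture. Origin on its vertical pivot, level with the fixture's top; x points along the arm. Starts off the board, arm roughly toward the robot; swings some 60 to 80 degrees clockwise (from above) onto it. Its stop is set anew each time and not measured: home, the arm is 90 to 110 degrees from the fixture's -x direction (90 = fixture +y)
- steel_clip: steel spring clip with red knob, left end: the brass one's mirror image, same sizes and forces. Starts on the board (arm 85 to 110 degrees from the fixture's -x direction, 90 = fixture -y), swings off clockwise, knob toward the robot. Its outer stop, set anew each time and not measured, is met with the arm 10 to 30 degrees from the fixture's -x direction, toward -y
- brass_knob (a point): centre of the top of the brass clip's black knob: an upright ribbed cylinder 14 mm across, 30 mm tall, top 62 mm over the table, 58 mm from the pivot, standing on the clip's stiff lever, 12 mm wide, 66 mm long, upper face 32 mm over the table; the flat spring with the nose is under the lever. A clip stays where it is left
- steel_knob (a point): the same point of the steel clip's red knob. Pushed sideways at its knob a clip turns at about 1 to 2 N off the board, needs up to about 9 N for a moment as its nose climbs the board's edge and 2 to 5 N while sliding on it; at a stop the force rises steeply, several N per mm
- brass_nose (a point): middle of the underside of the brass clip's nose, 50 mm from the pivot: a bent strip, its ends turned up 5 mm at 18 mm to either side. Off the board it hangs 3 mm below the board's top, so it climbs the board's near edge as it is swung on, its flat spring bending, and then presses on the board with about 3 N
- steel_nose (a point): the same point of the steel clip's nose
- ferrite: bystander: green toroid core, 36 x 36 x 15 mm, loose on the table; origin at the centre of its underside
- kraft_box: bystander: small brown carton, 73 x 61 x 62 mm, loose on the table; origin at the centre of its underside

How it is judged:
By the outcome, as a careful person would: the job done as asked, in the order asked, and still so for the second after the job is handed in, with the robot touching nothing.
It also fails if it takes over 67 s, if anything falls off the work surface, if the arm or the gripper's body presses on something with over 40 N, if the wrist force passes 120 N, or if a joint passes its speed limit or range.

ROBOT

A 7-joint arm with a two-finger parallel gripper is mounted at the origin on a cart in front of the work surface, level with it; the furniture and walls round the work are solid. World frame = base frame: x ahead of the robot, y to its left, z up, the work surface at z = 0. Lengths are in m, angles in rad, forces in N, time in s.
With the tool pointing down it reaches from about 0.35 to 0.9 m from the base axis. Payload 7.2 kg.
Tool frame: the origin (TCP) lies on the centre line of the jaws, within the pads' length; the fingertips stand 14 mm ahead of it and the grasp point (between the pads) lies 5 mm behind it; z points along the fingers, y is the line along which they close (so a half turn about z gives the same grasp; the last joint's range is limited). The gripper opens to 85 mm and grips with 20 to 120 N. Pads are 22 mm wide; open, the fingers measure 114 mm over their backs; the gripper's body (76 mm by 85 mm) begins 54 mm behind the grasp point. The pads swing forward as they close: fully open they stand 13 mm farther back than shut.
Start: joints at [1.122, 0.411, -0.013, 1.596, 0.006, 1.134, -0.082], TCP at [0.232, -0.58, 0.206] pointing down, gripper open.
Joint ranges: [-2.95, 2.95], [-0.29, 1.99], [-1.47, 1.44], [0.14, 2.54], [-1.03, 4.17], [0.13, 1.85], [-2.86, 2.86]. Speed limits (rad/s): [2.39, 2.39, 3.01, 3.01, 3.14, 3.14, 3.14].

INTERFACE

Orientations are given as [roll, pitch, yaw] about the fixed x, y, z axes, in that order (R = Rz(yaw) Ry(pitch) Rx(roll)).
In Python, from workcell import arm, vision gives the robot as it stands.
- The arm moves only by the tool apply_moves, never from a script. Its argument "moves" is a list that holds one entry, the list of rows, each a list of 7 numbers: the closure, from 0 (fully open) to 1 (shut), then the shift along the tool's x, y, z in m, then the turn, a rotation vector about the tool's x, y, z in degrees. A call has 1 to 20 rows; each row is the pose to reach, as a shift and turn from the pose commanded when the call began, along the tool's axes at that moment; what a row does not reach only later rows make up. A row lasts 1/12 s, in which the tool goes at most 41.7 mm and 7.16 degrees, less where a joint would pass 70% of its speed; a pose out of reach is approached as far as the arm can. A call with a gripper value outside its range is refused whole. The fingers move at their own pace and stop on an object; the grip force is fixed at half the most. Time passes only in rows, so rows that repeat a pose let the fingers close. It gives the time, the measured TCP pose, the force, the opening and the grip force at its end, in the units of the state.
- arm.sense(): the state, without advancing time (a new reading comes with each control period).
- vision.get_image(name): name is "scene" or "top"; returns a dict with "pixels" (384x512x3 uint8, red, green, blue), "fx", "fy", "cx", "cy" (pixels), "D" ([k1, k2, p1, p2, k3] as OpenCV has them; the pictures are not rectified), "position" and "attitude" of the camera in the world. Camera axes: x right, y up, looking along -z (the intrinsics and any distortion apply to the point x, -y, -z); pixel columns grow to the right and rows downward; lengths in m; the calibration is good to about 2 mm. A picture is of the moment at which its call begins. There is no depth.
- arm.close_job(): hands the job in; it is judged then, once.
The state is a dict: "time_s": time; "joint_pos": joint angles; "dq": joint speeds; "tau": joint torques, N m; "tcp_pos": TCP position; "tool_rot": TCP orientation; "force": force on the tool from outside, world axes, zero at the start; "wrist_torque": the same for the moment, N m; "opening": opening from 0.0 (shut) to 1.0 (fully open); "grasp_force": force on a finger pad.
Only numpy, scipy, OpenCV 4.12 (cv2) and the standard library are available. Lean on these libraries where they do the work, as an engineer would, in place of code of your own. Each camera call takes 0.05 s, during which the arm holds its last target. There are 200 camera calls.

## Working session

There is one attempt and no reset: what is moved stays moved. The work goes in short steps, Python scripts to look and compute and a tool call to move; the robot and the scene stay as the last step left them, time stands still between calls to the robot, and variables do not carry over. Pictures are saved under pics/ and viewed, at most 10 in all, crops included, and the job is handed in when it is done.

Besides the shell and the picture viewer there is one more tool, called after "Request:" as name(argument=value, ...), one argument or row to a line, values as JSON. apply_moves: Moves the arm, as the interface text tells. Its arguments: {"type":"object","properties":{"moves":{"type":"array","items":{"type":"array","items":{"type":"array","items":{"type":"number"}}}}},"required":["moves"]}

```bash
mkdir -p pics; ls
python3 - <<'E'
from workcell import arm, vision
import cv2
s=arm.sense();print(s)
for n in("scene","top"):
    i=vision.get_image(n);print(n,{k:v for k,v in i.items() if k!='pixels'})
    cv2.imwrite(f"pics/{n}0.png",i['pixels'][:,:,::-1])
E
```

```text
pics
{'time_s': 0.0, 'joint_pos': array([ 1.12175909,  0.41189098, -0.01270969,  1.59701685,  0.00558792,
        1.13428866, -0.08216059]), 'dq': array([-9.88458322e-04,  1.01284081e-03,  1.98537891e-03, -7.23185536e-04,
       -7.52347930e-06,  5.29039815e-05,  2.01207648e-04]), 'tau': array([-2.04338439e-04, -6.00626779e+01,  6.82134591e-01, -2.99410987e+01,
        1.38598899e-02,  1.07345864e-02,  1.06171524e-05]), 'tcp_pos': array([ 0.23208149, -0.57975611,  0.20496979]), 'tool_rot': array([-3.14002750e+00,  1.00918258e-04,  3.80893965e-01]), 'force': array([ 0.50016646, -1.06495184,  0.13582663]), 'wrist_torque': array([ 0.00439065, -0.05633286, -0.03618128]), 'grasp_force': 0.0, 'opening': 1.0011728228909569}
scene {'fx': 385.9277107588049, 'fy': 385.9277107588049, 'cx': 249.3117518715711, 'cy': 191.94640815317186, 'D': array([0.01142064, 0.        , 0.        , 0.        , 0.        ]), 'position': array([-0.05709165,  0.54456682,  0.69220814]), 'attitude': array([ 0.92357612,  0.02025549, -2.43448121])}
top {'fx': 388.2726487912299, 'fy': 388.2726487912299, 'cx': 251.492444700941, 'cy': 198.86704905425674, 'D': array([-0.11577517,  0.        ,  0.        ,  0.        ,  0.        ]), 'position': array([ 0.07076512, -0.27159792,  1.30310692]), 'attitude': array([ 0.37389249, -0.00319106, -1.05217931])}
```

View pics/scene0.png

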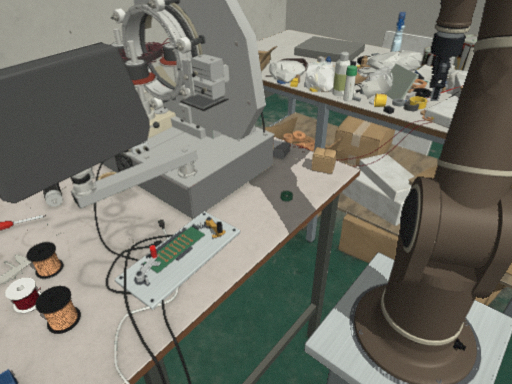

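View pics/top0.png

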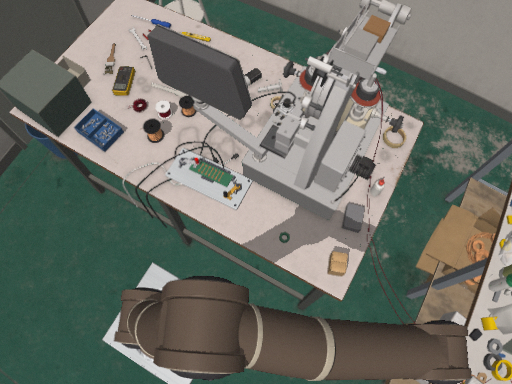

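The scene view shows the fixture around (180,258), red knob (153,251), black knob (219,226). The top view shows it around (209,180), black knob about (235,186). Next I'll enlarge the crops and set up ray casting.

```bash
cat > h.py <<'E'
from workcell import arm, vision
import cv2, numpy as np
from scipy.spatial.transform import Rotation as R
def ray(i,uv):
    K=np.array([[i['fx'],0,i['cx']],[0,i['fy'],i['cy']],[0,0,1]])
    p=cv2.undistortPoints(np.array(uv,float).reshape(-1,1,2),K,i['D']).reshape(-1,2)
    d=np.c_[p[:,0],-p[:,1],-np.ones(len(p))]
    return i['position'],R.from_euler('xyz',i['attitude']).apply(d)
def onz(i,uv,z):
    o,d=ray(i,uv); return o+d*((z-o[2])/d[:,2])[:,None]
def proj(i,P):
    K=np.array([[i['fx'],0,i['cx']],[0,i['fy'],i['cy']],[0,0,1]])
    c=R.from_euler('xyz',i['attitude']).inv().apply(np.atleast_2d(P)-i['position'])*[1,-1,-1]
    return cv2.projectPoints(c,np.zeros(3),np.zeros(3),K,i['D'])[0].reshape(-1,2)
def crop(i,u0,v0,w,h,k): return cv2.resize(i['pixels'][v0:v0+h,u0:u0+w,::-1],None,fx=k,fy=k,interpolation=cv2.INTER_CUBIC)
E
python3 - <<'E'
from h import *
S=vision.get_image("scene");T=vision.get_image("top")
a=crop(S,110,200,140,110,5);b=crop(T,160,145,100,70,7)
cv2.imwrite("pics/c1.png",a);cv2.imwrite("pics/c2.png",b)
for n,i,(u0,v0,w,h) in(("S",S,(110,200,140,110)),("T",T,(160,145,100,70))):
    hsv=cv2.cvtColor(i['pixels'],cv2.COLOR_RGB2HSV);sub=np.zeros(hsv.shape[:2],np.uint8);sub[v0:v0+h,u0:u0+w]=255
    red=(cv2.inRange(hsv,(0,150,80),(8,255,255))|cv2.inRange(hsv,(172,150,80),(180,255,255)))&sub
    grn=cv2.inRange(hsv,(40,70,30),(90,255,255))&sub
    for m,nm in((red,'red'),(grn,'grn')):
        k,l,st,ce=cv2.connectedComponentsWithStats(m)
        for j in range(1,k):
            if st[j,4]>8:
                print(n,nm,st[j],ce[j].round(1),onz(i,ce[j],.055 if nm=='red' else .017).round(4))
                if nm=='grn':
                    r=cv2.boxPoints(cv2.minAreaRect(np.argwhere(l==j)[:,::-1].astype(np.float32)));print(onz(i,r,.017).round(4).tolist())
E
```

```text
S red [149 245   8  13  63] [152.8 250.9] [[0.5271 0.2215 0.055 ]]
S grn [151 227  53  46 603] [177.3 247. ] [[0.5257 0.1556 0.017 ]]
[[0.5512, 0.2338, 0.017], [0.564, 0.067, 0.017], [0.506, 0.0845, 0.017], [0.4996, 0.2435, 0.017]]
S grn [216 278  34  32 563] [237.9 298.7] [[0.3082 0.1755 0.017 ]]
[[0.3838, 0.1648, 0.017], [0.3266, 0.1177, 0.017], [0.2733, 0.18, 0.017], [0.326, 0.2237, 0.017]]
T red [195 158   4   6  16] [196.4 160.2] [[0.5295 0.2142 0.055 ]]
T grn [190 161  43  26 355] [213.2 173.5] [[0.5282 0.1459 0.017 ]]
[[0.4994, 0.2329, 0.017], [0.5507, 0.2417, 0.017], [0.5579, 0.0816, 0.017], [0.5075, 0.0749, 0.017]]
T grn [160 204   7  11  31] [162.  210.5] [[0.3156 0.2278 0.017 ]]
[[0.3203, 0.2538, 0.017], [0.3322, 0.2479, 0.017], [0.3117, 0.2079, 0.017], [0.3, 0.2138, 0.017]]
```

View pics/c1.png

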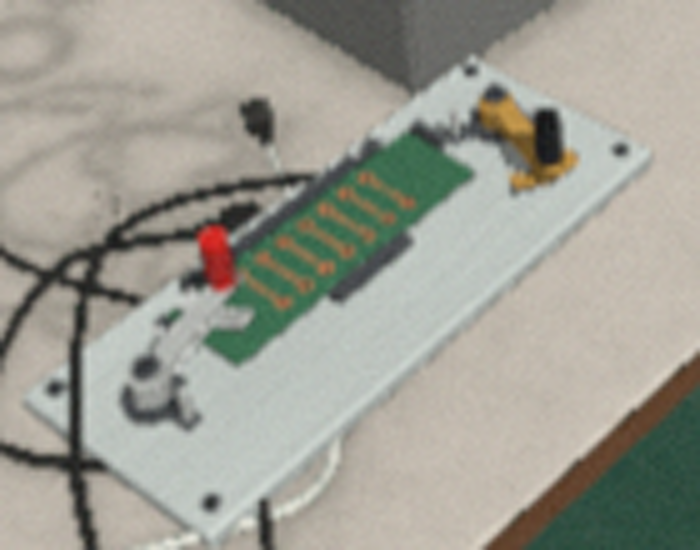

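View pics/c2.png

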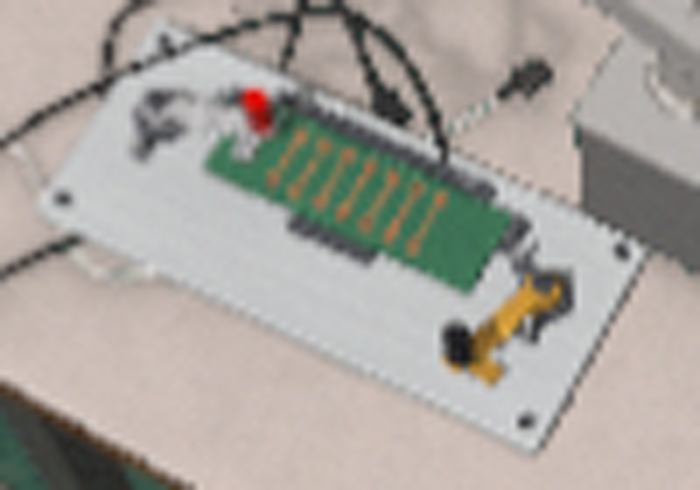

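The crops show the steel arm lying over the board's left end, with the red knob at top px (196,159). The brass arm stands off the board toward the robot, with the black knob at top px (225,192) and scene px (219,223). Next: fixture pose from the plate corners, and the knobs from two views.

Run:
```python
from h import *
S=vision.get_image("scene");T=vision.get_image("top")
cs=lambda p:(np.array(p)+.5)/5-.5+[110,200]
ct=lambda p:(np.array(p)+.5)/7-.5+[160,145]
# far-left, far-right, near-right, near-left
Ps=onz(S,cs([(25,400),(475,55),(655,155),(210,545)]),.012)
Pt=onz(T,ct([(160,20),(648,245),(540,455),(38,205)]),.012)
loc=np.array([(.065,.15),(.065,-.15),(-.065,-.15),(-.065,.15)])
def fit(P,loc):
    a=loc-loc.mean(0);b=P[:,:2]-P[:,:2].mean(0)
    th=np.arctan2((a[:,0]*b[:,1]-a[:,1]*b[:,0]).sum(),(a*b).sum())
    Q=np.array([[np.cos(th),-np.sin(th)],[np.sin(th),np.cos(th)]])
    t=P[:,:2].mean(0)-Q@loc.mean(0);return th,t,Q,np.abs(loc@Q.T+t-P[:,:2]).max()
for n,P in(('S',Ps),('T',Pt)):
    print(n,P.round(4).tolist());th,t,Q,e=fit(P,loc);print(np.degrees(th),t,e)
th,t,Q,e=fit(np.vstack([Ps,Pt]),np.vstack([loc,loc]));print('both',np.degrees(th),t,e)
def tri(us,ut):
    o1,d1=ray(S,us);o2,d2=ray(T,ut);d1=d1[0];d2=d2[0]
    A=np.c_[d1,-d2];x=np.linalg.lstsq(A,o2-o1,rcond=None)[0];p=o1+d1*x[0];q=o2+d2*x[1];return (p+q)/2,np.linalg.norm(p-q)
for nm,us,ut,pv in(('brass',(547,113),(458,330),(.012,-.115)),('steel',(213,232),(252,97),(.012,.115))):
    p,g=tri(cs(us),ct(ut));l=Q.T@(p[:2]-t);v=l-pv
    print(nm,p.round(4),'gap',g.round(4),'fix',l.round(4),'piv world',(Q@pv+t).round(4),'r',np.linalg.norm(v).round(4),'ang from -x',np.degrees(np.arctan2(abs(v[1]),-v[0])).round(1))
    for i,u in((S,cs(us)),(T,ct(ut))): 
        l=Q.T@(onz(i,u,.062)[0,:2]-t)-pv; print('  z62',onz(i,u,.062).round(4),l.round(4),np.linalg.norm(l).round(4),np.degrees(np.arctan2(l[1],-l[0])).round(1))
s=arm.sense();print(R.from_euler('xyz',s['tool_rot']).as_matrix().round(3))
```

```text
S [[0.5616, 0.3116, 0.012], [0.5786, 0.0117, 0.012], [0.4481, 0.0092, 0.012], [0.4339, 0.3069, 0.012]]
2.768649649093624 [0.50554421 0.15984863] 0.002362002140537972
T [[0.5646, 0.3068, 0.012], [0.5795, 0.0113, 0.012], [0.4515, 0.0011, 0.012], [0.4404, 0.3017, 0.012]]
2.654260522943678 [0.50901445 0.15520846] 0.0032628790572474253
both 2.7116267514940695 [0.50727933 0.15752854] 0.0051449729057604365
brass [0.4731 0.0591 0.0613] gap 0.0006 fix [-0.0388 -0.0967] piv world [0.5247 0.0432] r 0.054 ang from -x 19.8
  z62 [[0.4722 0.0596 0.062 ]] [-0.0517  0.0188] 0.055 20.0
  z62 [[0.4732 0.0591 0.062 ]] [-0.0507  0.0183] 0.0539 19.8
steel [0.531  0.2174 0.0646] gap 0.0012 fix [0.0265 0.0587] piv world [0.5138 0.273 ] r 0.0582 ang from -x 104.4
  z62 [[0.5342 0.2162 0.062 ]] [ 0.0176 -0.0577] 0.0603 -107.0
  z62 [[0.5314 0.218  0.062 ]] [ 0.0149 -0.0557] 0.0577 -105.0
[[ 0.928  0.372 -0.   ]
 [ 0.372 -0.928  0.   ]
 [-0.    -0.    -1.   ]]
```

Request:
apply_moves(
  moves=[
    [[1, 0.442, -0.48, 0.0, 0, 0, -51], [1, 0.442, -0.48, 0.0, 0, 0, -51], [1, 0.442, -0.48, 0.0, 0, 0, -51], [1, 0.442, -0.48, 0.0, 0, 0, -51], [1, 0.442, -0.48, 0.0, 0, 0, -51], [1, 0.442, -0.48, 0.0, 0, 0, -51], [1, 0.442, -0.48, 0.0, 0, 0, -51], [1, 0.442, -0.48, 0.0, 0, 0, -51], [1, 0.442, -0.48, 0.0, 0, 0, -51], [1, 0.442, -0.48, 0.0, 0, 0, -51], [1, 0.442, -0.48, 0.0, 0, 0, -51], [1, 0.442, -0.48, 0.0, 0, 0, -51], [1, 0.442, -0.48, 0.0, 0, 0, -51], [1, 0.442, -0.48, 0.0, 0, 0, -51], [1, 0.442, -0.48, 0.0, 0, 0, -51], [1, 0.442, -0.48, 0.0, 0, 0, -51], [1, 0.442, -0.48, 0.085, 0, 0, -51], [1, 0.442, -0.48, 0.085, 0, 0, -51], [1, 0.442, -0.48, 0.085, 0, 0, -51], [1, 0.442, -0.48, 0.085, 0, 0, -51]],
  ],
)

```text
time_s: 1.97
tcp_pos: [0.4625, 0.0296, 0.1197]
tool_rot: [-3.137, 0.001, 1.272]
force: [0.7, 0.3, 1.6]
opening: 0.001
grasp_force: 0.0
```

Run:
```python
from h import *
S=vision.get_image("scene");T=vision.get_image("top")
cv2.imwrite("pics/d1.png",np.hstack([crop(S,140,150,120,150,3),crop(T,170,120,110,112,4)[:450]]))
s=arm.sense();tip=s['tcp_pos']-[0,0,.014]
print(proj(S,tip),proj(T,tip),s['joint_pos'].round(2))
def tri(us,ut):
    o1,d1=ray(S,us);o2,d2=ray(T,ut);d1=d1[0];d2=d2[0]
    x=np.linalg.lstsq(np.c_[d1,-d2],o2-o1,rcond=None)[0];p=o1+d1*x[0];q=o2+d2*x[1];return ((p+q)/2).round(3),np.linalg.norm(p-q).round(3)
print(tri((192,160),(256,148)),tri((88,190),(165,88)), tri((240,165),(330,210)))
```

```text
Traceback (most recent call last):
ValueError: all the input array dimensions except for the concatenation axis must match exactly, but along dimension 0, the array at index 0 has size 450 and the array at index 1 has size 448
```

Run:
```python
from h import *
S=vision.get_image("scene");T=vision.get_image("top")
cv2.imwrite("pics/d1.png",np.hstack([crop(S,140,150,120,148,3),crop(T,170,120,110,111,4)]))
s=arm.sense();tip=s['tcp_pos']-[0,0,.014]
print(proj(S,tip),proj(T,tip),s['joint_pos'].round(2))
def tri(us,ut):
    o1,d1=ray(S,us);o2,d2=ray(T,ut);d1=d1[0];d2=d2[0]
    x=np.linalg.lstsq(np.c_[d1,-d2],o2-o1,rcond=None)[0];p=o1+d1*x[0];q=o2+d2*x[1];return ((p+q)/2).round(3),np.linalg.norm(p-q).round(3)
print(tri((192,160),(256,148)),tri((88,190),(165,88)), tri((240,165),(330,210)))
```

```text
[[228.23935039 202.3344606 ]] [[230.60984128 192.1668208 ]] [ 0.35  0.3  -0.61  2.03  0.22  0.87 -0.68]
(array([0.613, 0.016, 0.171]), np.float64(0.021)) (array([0.578, 0.323, 0.288]), np.float64(0.073)) (array([ 0.663, -0.273, -0.032]), np.float64(0.064))
```

View pics/d1.png

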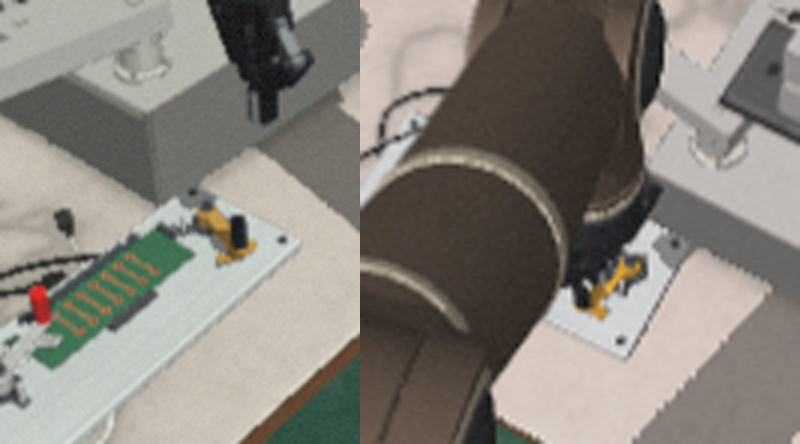

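The left panel shows the black fingertip ending at scene px (228,191), while its projection is (228,202). In the top panel the tip is half hidden. I'll zoom in to settle the tip's true height before descending.

Run:
```python
from h import *
S=vision.get_image("scene");T=vision.get_image("top")
cv2.imwrite("pics/d2.png",np.hstack([crop(S,205,150,50,70,8),crop(T,210,160,50,70,8)]))
s=arm.sense();print(s['tcp_pos'],s['tool_rot'],s['opening'])
for z in(0,-.014,.02,.05):print(z,proj(S,s['tcp_pos']+[0,0,z]),proj(T,s['tcp_pos']+[0,0,z]))
```

```text
[0.46546808 0.02935353 0.12265582] [ 3.13825653e+00 -5.60009312e-04  1.27000234e+00] -0.002772589535299893
0 [[228.079956   197.94548247]] [[230.39264181 190.69514735]]
-0.014 [[228.38827056 202.49641406]] [[230.59163199 192.31420965]]
0.02 [[227.62952498 191.29864691]] [[230.10140382 188.32431257]]
0.05 [[226.93088224 180.99334372]] [[229.6484725  184.63434738]]
```

View pics/d2.png

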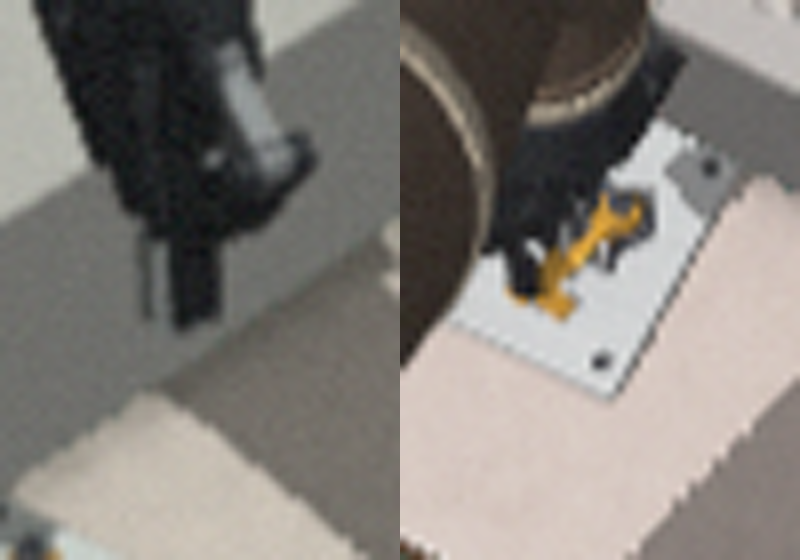

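The fingertip shows at scene px (229,190.5) and top px about (231,187), roughly 30 mm above where the stated 14 mm puts it. I'll descend beside the knob, which is safe either way, and look again.

Request:
apply_moves(
  moves=[
    [[1, 0, 0, 0.02, 0, 0, 0], [1, 0, 0, 0.04, 0, 0, 0], [1, 0, 0, 0.06, 0, 0, 0], [1, 0, 0, 0.066, 0, 0, 0], [1, 0, 0, 0.066, 0, 0, 0], [1, 0, 0, 0.066, 0, 0, 0]],
  ],
)

```text
time_s: 2.77
tcp_pos: [0.4647, 0.0297, 0.0557]
tool_rot: [3.141, -0.0, 1.271]
force: [0.3, -0.1, 0.7]
opening: 0.001
grasp_force: 0.0
```

Run:
```python
from h import *
S=vision.get_image("scene");T=vision.get_image("top")
cv2.imwrite("pics/d3.png",np.hstack([crop(S,205,180,50,70,8),crop(T,210,160,50,70,8)]))
s=arm.sense();print(s['tcp_pos'],s['tool_rot'],s['opening'],s['force'])
for z in(0,-.014,.02):print(z,proj(S,s['tcp_pos']+[0,0,z]),proj(T,s['tcp_pos']+[0,0,z]))
```

```text
[0.46522595 0.02976196 0.05608145] [ 3.13956672e+00 -5.98722674e-04  1.27080142e+00] 0.00394340321823319 [-0.49569138  0.63219301 -0.0596789 ]
0 [[229.45750378 219.00221633]] [[231.16765315 198.11580452]]
-0.014 [[229.74108809 223.18623794]] [[231.35044652 199.58954301]]
0.02 [[229.04360959 212.89714152]] [[230.9003961  195.96009665]]
```

View pics/d3.png

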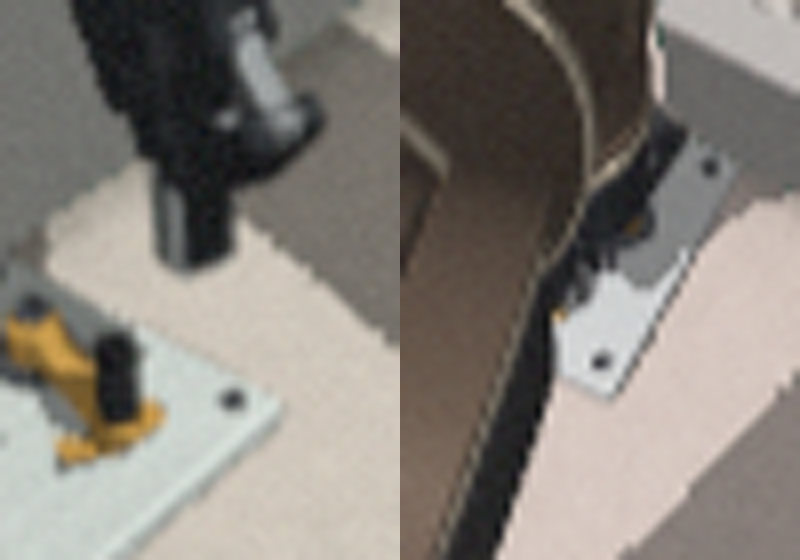

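The tip again shows at (228,213.6) in the scene, so it is really about 18 mm above the reported TCP, at z≈0.074. I'll go down a further 24 mm, still clear of the plate under either reading, and check.

Request:
apply_moves(
  moves=[
    [[1, 0, 0, 0.01, 0, 0, 0], [1, 0, 0, 0.02, 0, 0, 0], [1, 0, 0, 0.024, 0, 0, 0], [1, 0, 0, 0.024, 0, 0, 0], [1, 0, 0, 0.024, 0, 0, 0]],
  ],
)

```text
time_s: 3.28
tcp_pos: [0.4638, 0.0297, 0.0303]
tool_rot: [-3.14, 0.0, 1.271]
force: [-0.0, -0.1, 0.8]
opening: -0.001
grasp_force: 0.0
```

Run:
```python
from h import *
S=vision.get_image("scene");T=vision.get_image("top")
cv2.imwrite("pics/d4.png",crop(S,190,190,60,60,10))
s=arm.sense();print(s['tcp_pos'],s['force'])
for z in(0,-.014,.02):print(z,proj(S,s['tcp_pos']+[0,0,z]))
```

```text
[0.46428283 0.02979168 0.03080859] [-0.17647719  0.52171565 -0.0307129 ]
0 [[230.22990852 226.66744045]]
-0.014 [[230.50262778 230.72440005]]
0.02 [[229.83200879 220.74974859]]
```

View pics/d4.png

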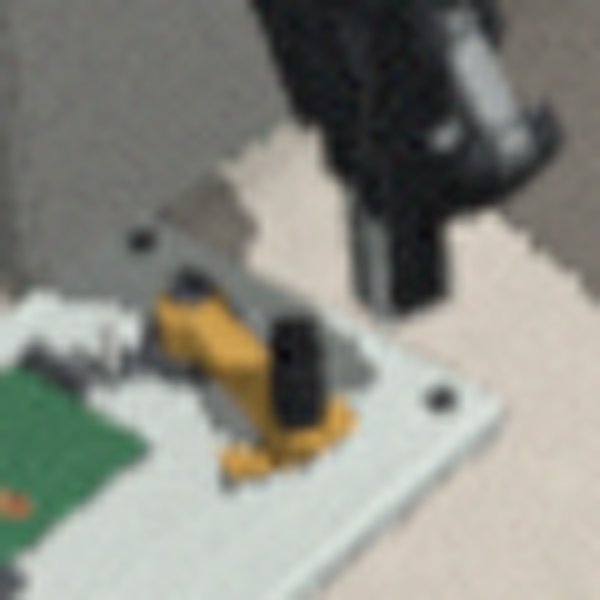

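The tip is at scene px (229.6,221.4), so z≈0.049, level with the knob's upper part, and about 13 mm short of the knob sideways. Next I'll compute the brass arc.

```bash
cat > plan.py <<'E'
import numpy as np, json
F=np.array([.5073,.1575]);A=np.radians(2.7)
Q=np.array([[np.cos(A),-np.sin(A)],[np.sin(A),np.cos(A)]])
def pose(clip,th,d=.018,r=.058):
    t=np.radians(th);s=1 if clip=='brass' else -1   # brass pushes theta up, steel down
    piv=np.array([.012,-.115*s])
    tan=s*np.array([np.sin(t),s*np.cos(t)])if s==1 else np.array([-np.sin(t),np.cos(t)])
    return F+Q@(piv+r*np.array([-np.cos(t),s*np.sin(t)])-d*tan), np.degrees(np.arctan2(tan[1],tan[0]))+2.7
def rows(cmd,targets):
    # cmd=(x,y,z,yaw deg); targets the same
    y=np.radians(cmd[3]);X=np.array([np.cos(y),np.sin(y)]);Y=np.array([np.sin(y),-np.cos(y)])
    for t in targets:
        d=np.array(t[:2])-cmd[:2]
        print([1,round(float(d@X),4),round(float(d@Y),4),round(float(cmd[2]-t[2]),4),0,0,round(float(cmd[3]-t[3]),1)],end=',')
    print('\nend cmd',[round(float(v),4) for v in targets[-1]])
E
python3 - <<'E'
from plan import *
c=(.4642,.0300,.0305,72.8)
T=[]
for th in list(range(14,45,2)):
    p,y=pose('brass',th);T.append((*p,.0215,y))
rows(c,T)
E
```

```text
[1, 0.0066, -0.0019, 0.009, 0, 0, -5.9],[1, 0.0086, -0.0027, 0.009, 0, 0, -3.9],[1, 0.0106, -0.0035, 0.009, 0, 0, -1.9],[1, 0.0126, -0.0041, 0.009, 0, 0, 0.1],[1, 0.0146, -0.0047, 0.009, 0, 0, 2.1],[1, 0.0167, -0.0052, 0.009, 0, 0, 4.1],[1, 0.0188, -0.0057, 0.009, 0, 0, 6.1],[1, 0.0208, -0.0061, 0.009, 0, 0, 8.1],[1, 0.0229, -0.0064, 0.009, 0, 0, 10.1],[1, 0.0251, -0.0066, 0.009, 0, 0, 12.1],[1, 0.0272, -0.0067, 0.009, 0, 0, 14.1],[1, 0.0293, -0.0068, 0.009, 0, 0, 16.1],[1, 0.0314, -0.0068, 0.009, 0, 0, 18.1],[1, 0.0335, -0.0068, 0.009, 0, 0, 20.1],[1, 0.0356, -0.0066, 0.009, 0, 0, 22.1],[1, 0.0377, -0.0064, 0.009, 0, 0, 24.1],
end cmd [0.4693, 0.068, 0.0215, 48.7]
```

Request:
apply_moves(
  moves=[
    [[1, 0, 0, 0.005, 0, 0, 0], [1, 0, 0, 0.009, 0, 0, 0], [1, 0.006, -0.002, 0.009, 0, 0, -2], [1, 0.0086, -0.0027, 0.009, 0, 0, -2], [1, 0.0106, -0.0035, 0.009, 0, 0, -1], [1, 0.0126, -0.004, 0.009, 0, 0, 0], [1, 0.0146, -0.0047, 0.009, 0, 0, 2], [1, 0.0167, -0.0052, 0.009, 0, 0, 4], [1, 0.0188, -0.0057, 0.009, 0, 0, 6], [1, 0.0208, -0.006, 0.009, 0, 0, 8], [1, 0.0229, -0.0064, 0.009, 0, 0, 10], [1, 0.025, -0.0066, 0.009, 0, 0, 12], [1, 0.0272, -0.0067, 0.009, 0, 0, 14], [1, 0.0293, -0.0068, 0.009, 0, 0, 16], [1, 0.0314, -0.0068, 0.009, 0, 0, 18], [1, 0.0335, -0.0068, 0.009, 0, 0, 20], [1, 0.0356, -0.0066, 0.009, 0, 0, 22], [1, 0.0377, -0.0064, 0.009, 0, 0, 24]],
  ],
)

```text
time_s: 4.88
tcp_pos: [0.4687, 0.0676, 0.0218]
tool_rot: [-3.141, 0.001, 0.849]
force: [-1.6, -0.3, 0.7]
opening: 0.0
grasp_force: 0.7
```

Run:
```python
from h import *
from plan import *
s=arm.sense();print(s['time_s'],s['tcp_pos'],np.degrees(s['tool_rot']),s['force'])
S=vision.get_image("scene");cv2.imwrite("pics/d5.png",crop(S,180,190,70,60,8))
c=(.4693,.0680,.0215,48.8)
rows(c,[(*pose('brass',th)[0],.0215,pose('brass',th)[1]) for th in range(46,85,2)])
```

```text
4.8833 [0.46872919 0.0675734  0.02181364] [-1.79985092e+02  5.48766055e-02  4.86542683e+01] [-1.63087563 -0.26393095  0.69921826]
[1, 0.002, -0.0006, 0.0, 0, 0, 2.1],[1, 0.004, -0.0011, 0.0, 0, 0, 4.1],[1, 0.0061, -0.0016, 0.0, 0, 0, 6.1],[1, 0.0082, -0.0019, 0.0, 0, 0, 8.1],[1, 0.0103, -0.0022, 0.0, 0, 0, 10.1],[1, 0.0124, -0.0025, 0.0, 0, 0, 12.1],[1, 0.0145, -0.0026, 0.0, 0, 0, 14.1],[1, 0.0166, -0.0027, 0.0, 0, 0, 16.1],[1, 0.0187, -0.0027, 0.0, 0, 0, 18.1],[1, 0.0209, -0.0026, 0.0, 0, 0, 20.1],[1, 0.023, -0.0025, 0.0, 0, 0, 22.1],[1, 0.0251, -0.0023, 0.0, 0, 0, 24.1],[1, 0.0272, -0.002, 0.0, 0, 0, 26.1],[1, 0.0293, -0.0016, 0.0, 0, 0, 28.1],[1, 0.0313, -0.0012, 0.0, 0, 0, 30.1],[1, 0.0334, -0.0007, 0.0, 0, 0, 32.1],[1, 0.0354, -0.0001, 0.0, 0, 0, 34.1],[1, 0.0375, 0.0006, 0.0, 0, 0, 36.1],[1, 0.0395, 0.0013, 0.0, 0, 0, 38.1],[1, 0.0414, 0.0021, 0.0, 0, 0, 40.1],
end cmd [0.4981, 0.0978, 0.0215, 8.7]
```

View pics/d5.png

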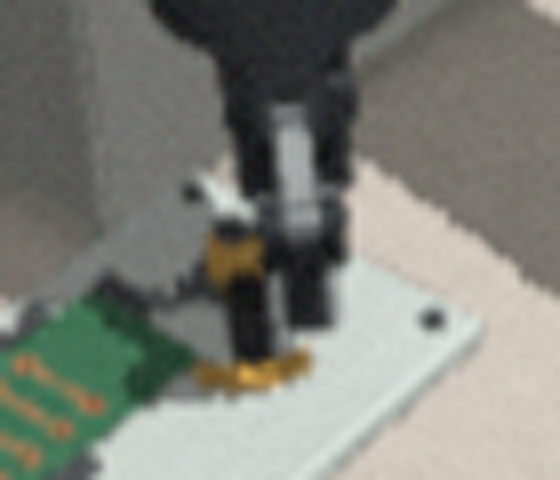

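The shut fingertip (crop (310,310)) is against the black knob (crop (250,320)) and the brass arm has swung toward the board, with about 1.6 N contact. I'll continue along the arc.

Request:
apply_moves(
  moves=[
    [[1, 0.002, -0.0006, 0, 0, 0, 2], [1, 0.004, -0.0011, 0, 0, 0, 4], [1, 0.006, -0.0016, 0, 0, 0, 6], [1, 0.008, -0.002, 0, 0, 0, 8], [1, 0.0103, -0.0022, 0, 0, 0, 10], [1, 0.0124, -0.0025, 0, 0, 0, 12], [1, 0.0145, -0.0026, 0, 0, 0, 14], [1, 0.0166, -0.0027, 0, 0, 0, 16], [1, 0.0187, -0.0027, 0, 0, 0, 18], [1, 0.0209, -0.0026, 0, 0, 0, 20], [1, 0.023, -0.0025, 0, 0, 0, 22], [1, 0.025, -0.0023, 0, 0, 0, 24]],
  ],
)

```text
time_s: 5.93
tcp_pos: [0.4822, 0.0878, 0.0216]
tool_rot: [-3.141, 0.003, 0.432]
force: [-5.1, 0.5, 2.5]
opening: -0.003
grasp_force: 2.4
```

Request:
apply_moves(
  moves=[
    [[1, 0.002, 0.0005, 0, 0, 0, 2], [1, 0.004, 0.001, 0, 0, 0, 4], [1, 0.006, 0.0016, 0, 0, 0, 6], [1, 0.008, 0.0022, 0, 0, 0, 8]],
  ],
)

```text
time_s: 6.27
tcp_pos: [0.4903, 0.0897, 0.0213]
tool_rot: [-3.141, 0.003, 0.293]
force: [-3.7, 2.1, 1.0]
opening: 0.001
grasp_force: 1.8
```

Run:
```python
from plan import *
def adv(c,r):
    y=np.radians(c[3]);X=np.array([np.cos(y),np.sin(y)]);Y=np.array([np.sin(y),-np.cos(y)])
    p=np.array(c[:2])+r[0]*X+r[1]*Y;return (*p,c[2],c[3]-r[2])
c=adv(adv((.4693,.0680,.0215,48.8),(.025,-.0023,24)),(.008,.0022,8));print(c)
rows(c,[(*pose('brass',th)[0],.0215,pose('brass',th)[1]) for th in (77,78,79,80,82,84,85,86,87,88,89,90)])
```

```text
(np.float64(0.4922216966221517), np.float64(0.0896838646874631), 0.0215, 16.799999999999997)
[1, 0.0008, -0.0044, 0.0, 0, 0, 1.1],[1, 0.0018, -0.0047, 0.0, 0, 0, 2.1],[1, 0.0028, -0.005, 0.0, 0, 0, 3.1],[1, 0.0039, -0.0052, 0.0, 0, 0, 4.1],[1, 0.0059, -0.0057, 0.0, 0, 0, 6.1],[1, 0.008, -0.0061, 0.0, 0, 0, 8.1],[1, 0.0091, -0.0062, 0.0, 0, 0, 9.1],[1, 0.0101, -0.0064, 0.0, 0, 0, 10.1],[1, 0.0112, -0.0065, 0.0, 0, 0, 11.1],[1, 0.0122, -0.0066, 0.0, 0, 0, 12.1],[1, 0.0133, -0.0067, 0.0, 0, 0, 13.1],[1, 0.0143, -0.0067, 0.0, 0, 0, 14.1],
end cmd [0.504, 0.1003, 0.0215, 2.7]
```

Request:
apply_moves(
  moves=[
    [[1, 0.0005, -0.002, 0, 0, 0, 1], [1, 0.001, -0.004, 0, 0, 0, 1.5], [1, 0.0018, -0.0047, 0, 0, 0, 2], [1, 0.0028, -0.005, 0, 0, 0, 3], [1, 0.0039, -0.0052, 0, 0, 0, 4], [1, 0.005, -0.0055, 0, 0, 0, 5], [1, 0.006, -0.0057, 0, 0, 0, 6], [1, 0.007, -0.006, 0, 0, 0, 7], [1, 0.008, -0.006, 0, 0, 0, 8], [1, 0.009, -0.0062, 0, 0, 0, 9], [1, 0.0101, -0.0064, 0, 0, 0, 10]],
  ],
)

```text
time_s: 7.18
tcp_pos: [0.4999, 0.0987, 0.0217]
tool_rot: [-3.141, 0.0, 0.118]
force: [-2.9, 0.8, -0.8]
opening: 0.002
grasp_force: 1.5
```

Request:
apply_moves(
  moves=[
    [[1, 0.001, 0, 0, 0, 0, 1], [1, 0.002, 0.0002, 0, 0, 0, 2], [1, 0.003, 0.0003, 0, 0, 0, 3], [1, 0.004, 0.0004, 0, 0, 0, 4]],
  ],
)

```text
time_s: 7.52
tcp_pos: [0.5041, 0.0989, 0.0219]
tool_rot: [-3.141, -0.0, 0.048]
force: [-3.4, 3.0, 0.6]
opening: -0.0
grasp_force: 1.7
```

Request:
apply_moves(
  moves=[
    [[1, 0.001, 0.0002, 0, 0, 0, 1], [1, 0.002, 0.0004, 0, 0, 0, 2]],
  ],
)

```text
time_s: 7.68
tcp_pos: [0.5063, 0.0983, 0.0219]
tool_rot: [-3.141, -0.0, 0.013]
force: [-4.1, 2.8, 0.5]
opening: -0.001
grasp_force: 1.7
```

Request:
apply_moves(
  moves=[
    [[1, 0.001, 0.0002, 0, 0, 0, 1], [1, 0.002, 0.0004, 0, 0, 0, 2]],
  ],
)

```text
time_s: 7.85
tcp_pos: [0.5083, 0.0978, 0.0219]
tool_rot: [-3.141, -0.0, -0.022]
force: [-3.3, 3.0, 1.0]
opening: -0.002
grasp_force: 1.7
```

Request:
apply_moves(
  moves=[
    [[1, 0.001, 0.0001, 0, 0, 0, 1], [1, 0.002, 0.0002, 0, 0, 0, 2]],
  ],
)

```text
time_s: 8.02
tcp_pos: [0.5103, 0.0975, 0.0219]
tool_rot: [-3.142, -0.0, -0.057]
force: [-2.8, 1.8, 1.6]
opening: -0.009
grasp_force: 1.7
```

Request:
apply_moves(
  moves=[
    [[1, 0.001, 0.0002, 0, 0, 0, 1], [1, 0.002, 0.0003, 0, 0, 0, 2]],
  ],
)

```text
time_s: 8.18
tcp_pos: [0.5122, 0.0971, 0.0219]
tool_rot: [-3.142, -0.0, -0.092]
force: [-3.1, 2.5, 1.7]
opening: 0.002
grasp_force: 1.7
```

Request:
apply_moves(
  moves=[
    [[1, 0.001, 0.0002, 0, 0, 0, 1], [1, 0.002, 0.0003, 0, 0, 0, 2]],
  ],
)

```text
time_s: 8.35
tcp_pos: [0.5141, 0.0966, 0.0218]
tool_rot: [-3.142, -0.0, -0.127]
force: [-4.9, 3.4, 1.5]
opening: -0.001
grasp_force: 2.4
```

Request:
apply_moves(
  moves=[
    [[1, 0.001, 0.0002, 0, 0, 0, 1], [1, 0.002, 0.0003, 0, 0, 0, 2]],
  ],
)

```text
time_s: 8.52
tcp_pos: [0.5142, 0.0969, 0.0216]
tool_rot: [3.142, 0.003, -0.161]
force: [-11.0, 6.4, 7.3]
opening: -0.003
grasp_force: 5.9
```

Request:
apply_moves(
  moves=[
    [[1, -0.0003, -0.0002, 0, 0, 0, 0], [1, -0.0003, -0.0002, 0, 0, 0, 0], [1, -0.0003, -0.0002, 0, 0, 0, 0]],
  ],
)

```text
time_s: 8.77
tcp_pos: [0.5141, 0.097, 0.0217]
tool_rot: [3.141, 0.003, -0.16]
force: [-7.8, 5.4, 4.2]
opening: -0.002
grasp_force: 4.3
```

Request:
apply_moves(
  moves=[
    [[1, 0.0003, 0, 0, 0, 0, 0], [1, 0.0003, 0, 0, 0, 0, 0], [1, 0.0003, 0, 0, 0, 0, 0], [1, 0.0003, 0, 0, 0, 0, 0], [1, 0.0003, 0, 0, 0, 0, 0], [1, 0.0003, 0, 0, 0, 0, 0], [1, 0.0003, 0, 0, 0, 0, 0], [1, 0.0003, 0, 0, 0, 0, 0], [1, 0.0003, 0, 0, 0, 0, 0], [1, 0.0003, 0, 0, 0, 0, 0]],
  ],
)

```text
time_s: 9.6
tcp_pos: [0.5141, 0.097, 0.0216]
tool_rot: [3.141, 0.003, -0.16]
force: [-8.5, 4.3, 5.4]
opening: 0.001
grasp_force: 4.7
```

Request:
apply_moves(
  moves=[
    [[1, 0.0003, 0, 0, 0, 0, 0], [1, 0.0003, 0, 0, 0, 0, 0], [1, 0.0003, 0, 0, 0, 0, 0], [1, 0.0003, 0, 0, 0, 0, 0], [1, 0.0003, 0, 0, 0, 0, 0], [1, 0.0003, 0, 0, 0, 0, 0], [1, 0.0003, 0, 0, 0, 0, 0], [1, 0.0003, 0, 0, 0, 0, 0], [1, 0.0003, 0, 0, 0, 0, 0]],
  ],
)

```text
time_s: 10.35
tcp_pos: [0.5142, 0.097, 0.0216]
tool_rot: [3.141, 0.003, -0.16]
force: [-10.5, 5.3, 5.5]
opening: 0.002
grasp_force: 5.1
```

Request:
apply_moves(
  moves=[
    [[1, -0.004, 0, 0, 0, 0, 0], [1, -0.012, 0, 0, 0, 0, 0], [1, -0.02, 0, 0, 0, 0, 0], [1, -0.02, 0, -0.03, 0, 0, 0], [1, -0.02, 0, -0.06, 0, 0, 0], [1, -0.02, 0, -0.09, 0, 0, 0], [1, -0.02, 0, -0.09, 0, 0, 0], [1, -0.02, 0, -0.09, 0, 0, 0]],
  ],
)

```text
time_s: 11.02
tcp_pos: [0.4978, 0.0992, 0.1135]
tool_rot: [-3.14, -0.004, -0.161]
force: [-0.2, 0.3, -1.4]
opening: 0.001
grasp_force: 0.0
```

Run:
```python
from h import *
from plan import *
s=arm.sense();print(s['time_s'],s['tcp_pos'],np.degrees(s['tool_rot']),s['force'],s['joint_pos'].round(2))
for th in(105,108,111):
  p,y=pose('steel',th,d=.034);print(th,p,y)
S=vision.get_image("scene");hsv=cv2.cvtColor(S['pixels'],cv2.COLOR_RGB2HSV)
red=(cv2.inRange(hsv,(0,150,80),(8,255,255))|cv2.inRange(hsv,(172,150,80),(180,255,255)));red[:235]=0;red[265:]=0;red[:,:140]=0;red[:,170:]=0
v,u=np.nonzero(red);print(u.mean(),v.mean(),onz(S,(u.mean(),v.mean()),.047))
br=cv2.inRange(hsv,(14,130,90),(28,255,255));br[:200]=0;br[250:]=0;br[:,:180]=0;br[:,250:]=0
v,u=np.nonzero(br);print(len(u),u.min(),u.max(),v.min(),v.max(),onz(S,(u.mean(),v.mean()),.03))
```

```text
11.0167 [0.49776331 0.09922533 0.11353553] [-179.93025774   -0.25588554   -9.23823893] [-0.19829497  0.31762321 -1.43088989] [-0.15  0.33 -0.18  1.97  0.08  0.84 -2.1 ]
105 [0.56389384 0.22802037] -162.3
108 [0.56617607 0.2307    ] -159.3
111 [0.56831494 0.23349541] -156.3
152.77777777777777 250.73015873015873 [[0.53481363 0.21718738 0.047     ]]
127 188 212 220 235 [[0.52287858 0.07781985 0.03      ]]
```

Run:
```python
from h import *
S=vision.get_image("scene");T=vision.get_image("top")
for x in(.565,.61):
  for z in(.1,.15,.2,.25,.3,.4): print(x,z,proj(S,[x,.228,z]).round(0),proj(T,[x,.228,z]).round(0))
```

```text
0.565 0.1 [[137. 231.]] [[197. 145.]]
0.565 0.15 [[132. 214.]] [[195. 138.]]
0.565 0.2 [[127. 196.]] [[193. 130.]]
0.565 0.25 [[122. 176.]] [[191. 122.]]
0.565 0.3 [[116. 155.]] [[189. 113.]]
0.565 0.4 [[104. 108.]] [[184.  93.]]
0.61 0.1 [[125. 222.]] [[204. 135.]]
0.61 0.15 [[120. 206.]] [[202. 128.]]
0.61 0.2 [[115. 188.]] [[201. 120.]]
0.61 0.25 [[109. 169.]] [[199. 111.]]
0.61 0.3 [[103. 148.]] [[197. 102.]]
0.61 0.4 [[ 90. 101.]] [[193.  82.]]
```

The monitor arm may hang near the wrist at the steel clip. I'll use my last view to locate it, from the unobstructed first pictures.

Run:
```python
import cv2,numpy as np
a=cv2.imread("pics/scene0.png")[135:215,50:250];b=cv2.imread("pics/top0.png")[75:155,130:330]
f=lambda x:cv2.resize(x,None,fx=4,fy=3.7,interpolation=cv2.INTER_CUBIC)
cv2.imwrite("pics/m.png",np.vstack([f(a),f(b)]))
```

```text
(no output)
```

View pics/m.png

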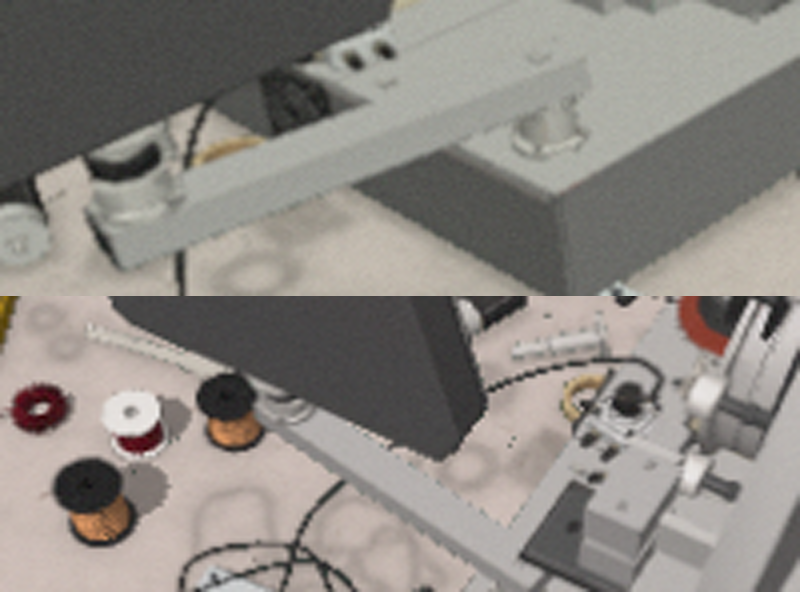

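The monitor arm runs from its mount at scene px (83,190) / top px (201,104) to its pedestal at (186,170) / (259,155).

Run:
```python
from h import *
S=vision.get_image("scene");T=vision.get_image("top")
def tri(us,ut):
    o1,d1=ray(S,us);o2,d2=ray(T,ut);d1=d1[0];d2=d2[0]
    x=np.linalg.lstsq(np.c_[d1,-d2],o2-o1,rcond=None)[0];p=o1+d1*x[0];q=o2+d2*x[1];return ((p+q)/2).round(3),np.linalg.norm(p-q).round(3)
print(tri((83,190),(201,104)),tri((186,170),(259,155)),tri((81,207),(195,109)))
# near bottom edge from scene, intersected with vertical-plane heights
for z in(.12,.15,.18,.21): print(z,onz(S,[(81,207),(120,191),(150,179),(190,162)],z)[:,:2].round(3).tolist(),onz(T,[(194,108.5),(223,131),(252,154.5)],z)[:,:2].round(3).tolist())
```

```text
(array([0.673, 0.269, 0.187]), np.float64(0.004)) (array([0.629, 0.013, 0.125]), np.float64(0.005)) (array([0.66 , 0.29 , 0.159]), np.float64(0.004))
0.12 [[0.715, 0.272], [0.697, 0.176], [0.68, 0.096], [0.66, -0.025]] [[0.678, 0.312], [0.649, 0.17], [0.619, 0.035]]
0.15 [[0.675, 0.286], [0.657, 0.196], [0.642, 0.12], [0.622, 0.005]] [[0.663, 0.297], [0.635, 0.159], [0.605, 0.027]]
0.18 [[0.634, 0.301], [0.618, 0.215], [0.603, 0.143], [0.585, 0.035]] [[0.648, 0.282], [0.62, 0.148], [0.591, 0.019]]
0.21 [[0.594, 0.315], [0.578, 0.234], [0.564, 0.167], [0.547, 0.065]] [[0.632, 0.267], [0.605, 0.136], [0.577, 0.011]]
```

Request:
apply_moves(
  moves=[
    [[1, 0, 0, 0, 0, 0, -103], [1, 0, 0, 0, 0, 0, -103], [1, 0, 0, 0, 0, 0, -103], [1, 0, 0, 0, 0, 0, -103], [1, 0, 0, 0, 0, 0, -103], [1, 0, 0, 0, 0, 0, -103], [1, 0, 0, 0, 0, 0, -103], [1, 0, 0, 0, 0, 0, -103], [1, 0, 0, 0, 0, 0, -103], [1, 0, 0, 0, 0, 0, -103], [1, 0, 0, 0, 0, 0, -103], [1, 0, 0, 0, 0, 0, -103], [1, 0, 0, 0, 0, 0, -103], [1, 0, 0, 0, 0, 0, -103], [1, 0, 0, 0, 0, 0, -103], [1, 0, 0, 0, 0, 0, -103], [1, 0, 0, 0, 0, 0, -103]],
  ],
)

```text
time_s: 12.68
tcp_pos: [0.496, 0.0992, 0.111]
tool_rot: [-3.14, -0.0, 1.635]
force: [0.9, -0.3, -0.1]
opening: 0.002
grasp_force: 0.0
```

Request:
apply_moves(
  moves=[
    [[1, 0.02, 0.0, 0, 0, 0, -104], [1, 0.04, 0.0, 0, 0, 0, -104], [1, 0.06, 0.01, 0, 0, 0, -104], [1, 0.08, 0.02, 0, 0, 0, -104], [1, 0.1, 0.03, 0, 0, 0, -104], [1, 0.123, 0.04, 0, 0, 0, -104], [1, 0.123, 0.045, 0, 0, 0, -104], [1, 0.123, 0.05, 0, 0, 0, -104], [1, 0.123, 0.055, 0, 0, 0, -104], [1, 0.123, 0.06, 0, 0, 0, -104], [1, 0.123, 0.065, 0, 0, 0, -104], [1, 0.123, 0.07, 0, 0, 0, -104], [1, 0.123, 0.0706, 0, 0, 0, -104], [1, 0.123, 0.0706, 0, 0, 0, -104], [1, 0.123, 0.0706, 0, 0, 0, -104], [1, 0.123, 0.0706, 0, 0, 0, -104], [1, 0.123, 0.0706, 0, 0, 0, -104]],
  ],
)

```text
time_s: 14.1
tcp_pos: [0.5585, 0.2267, 0.1112]
tool_rot: [3.141, -0.001, -2.834]
force: [0.3, 0.1, -0.4]
opening: 0.001
grasp_force: 0.0
```

Run:
```python
from h import *
s=arm.sense();print(s['time_s'],s['tcp_pos'],np.degrees(s['tool_rot']),s['force'],s['joint_pos'].round(2))
S=vision.get_image("scene");print(proj(S,s['tcp_pos']+[0,0,.019]))
hsv=cv2.cvtColor(S['pixels'],cv2.COLOR_RGB2HSV);u0,v0=proj(S,s['tcp_pos']+[0,0,.019])[0].astype(int)
for v in range(v0-14,v0+12):print(v,''.join('#' if x<60 else '.' for x in hsv[v,u0-15:u0+25,2]))
```

```text
14.1 [0.55849089 0.22669104 0.11118189] [ 1.79985238e+02 -5.69687397e-02 -1.62399855e+02] [ 0.27797331  0.13240206 -0.39074557] [ 0.18  0.66 -0.94  1.71  0.59  1.09  0.93]
[[136.17207802 221.65049026]]
207 ##############..........................
208 ##############..........................
209 ##############..........................
210 #############...........................
211 ..##########............................
212 ....########............................
213 ......######............................
214 .......#####............................
215 .......######...........................
216 .......######...........................
217 .......######...........................
218 .......######...........................
219 ........######..........................
220 .........#####..........................
221 ............##.........................#
222 ......................................#.
223 ........................................
224 .......................................#
225 .......................................#
226 ........................................
227 ........................................
228 ........................................
229 ........................................
230 ........................................
231 ........................................
232 ........................................
```

Request:
apply_moves(
  moves=[
    [[1, 0, 0, 0.02, 0, 0, 0], [1, 0, 0, 0.04, 0, 0, 0], [1, 0, 0, 0.06, 0, 0, 0], [1, 0, 0, 0.075, 0, 0, 0], [1, 0, 0, 0.085, 0, 0, 0], [1, 0, 0, 0.09, 0, 0, 0], [1, 0, 0, 0.09, 0, 0, 0], [1, 0, 0, 0.09, 0, 0, 0]],
  ],
)

```text
time_s: 14.82
tcp_pos: [0.559, 0.2272, 0.0223]
tool_rot: [3.141, 0.001, -2.831]
force: [-0.5, -0.6, -0.1]
opening: 0.002
grasp_force: 0.0
```

Run:
```python
from h import *
from plan import *
s=arm.sense();print(s['time_s'],s['tcp_pos'],np.degrees(s['tool_rot']),s['force'])
S=vision.get_image("scene");hsv=cv2.cvtColor(S['pixels'],cv2.COLOR_RGB2HSV)
for v in range(232,262):print(v,''.join('R' if (h<8 or h>172)and q>140 and x>60 else '#' if x<60 else '.' for h,q,x in hsv[v,125:170]))
c=(.5595,.2268,.0215,-162.4)
T=[]
for th in range(107,63,-2):
    p,y=pose('steel',th);T.append((*p,.0215,y))
rows(c,T)
```

```text
14.8167 [0.5589769  0.22720404 0.02227163] [ 1.79987821e+02  3.08612187e-02 -1.62195210e+02] [-0.48099439 -0.58469365 -0.10438784]
232 ....#################........................
233 .....################........................
234 .....################........................
235 .....################........................
236 ......#############......................#.#.
237 ####.#############...........#...............
238 ##################..........###..............
239 ##################......#....................
240 #################............................
241 ################................#.##.........
242 ...#############..............######.........
243 .......#########.............#####...........
244 ........########.............####............
245 ........########..........RRRR.#.............
246 ........##.#####.........RRRRR...............
247 .......##..######.......RRRRRR...............
248 ......###########........RRRRR...............
249 ....#######.#####........RRRRRR..............
250 .######........##........RRRRRR..............
251 .####..........
[... 718 characters left out ...]
1, 0.0197, -0.0021, 0.0, 0, 0, 7.9],[1, 0.0218, -0.0025, 0.0, 0, 0, 9.9],[1, 0.0239, -0.0027, 0.0, 0, 0, 11.9],[1, 0.026, -0.0029, 0.0, 0, 0, 13.9],[1, 0.0281, -0.0029, 0.0, 0, 0, -344.1],[1, 0.0302, -0.0029, 0.0, 0, 0, -342.1],[1, 0.0324, -0.0029, 0.0, 0, 0, -340.1],[1, 0.0345, -0.0028, 0.0, 0, 0, -338.1],[1, 0.0366, -0.0025, 0.0, 0, 0, -336.1],[1, 0.0387, -0.0023, 0.0, 0, 0, -334.1],[1, 0.0408, -0.0019, 0.0, 0, 0, -332.1],[1, 0.0429, -0.0015, 0.0, 0, 0, -330.1],[1, 0.0449, -0.001, 0.0, 0, 0, -328.1],[1, 0.047, -0.0004, 0.0, 0, 0, -326.1],[1, 0.049, 0.0002, 0.0, 0, 0, -324.1],[1, 0.051, 0.001, 0.0, 0, 0, -322.1],[1, 0.0529, 0.0017, 0.0, 0, 0, -320.1],
end cmd [0.5085, 0.2124, 0.0215, 157.7]
```

Request:
apply_moves(
  moves=[
    [[1, 0.004, 0, 0, 0, 0, -1], [1, 0.007, 0, 0, 0, 0, -1], [1, 0.0094, 0, 0, 0, 0, -1], [1, 0.0114, -0.0002, 0, 0, 0, 0], [1, 0.0135, -0.0008, 0, 0, 0, 2], [1, 0.0155, -0.0013, 0, 0, 0, 4], [1, 0.0176, -0.0018, 0, 0, 0, 6], [1, 0.0197, -0.0021, 0, 0, 0, 8], [1, 0.0218, -0.0025, 0, 0, 0, 10], [1, 0.0239, -0.0027, 0, 0, 0, 12]],
  ],
)

```text
time_s: 15.7
tcp_pos: [0.5375, 0.2177, 0.0224]
tool_rot: [3.14, 0.002, -3.043]
force: [2.8, 2.2, -0.3]
opening: -0.001
grasp_force: 1.4
```

Run:
```python
from plan import *
def adv(c,r):
    y=np.radians(c[3]);X=np.array([np.cos(y),np.sin(y)]);Y=np.array([np.sin(y),-np.cos(y)])
    p=np.array(c[:2])+r[0]*X+r[1]*Y;return (*p,c[2],c[3]-r[2])
c=adv((.5595,.2268,.0215,197.6),(.0239,-.0027,12));print(c)
rows(c,[(*pose('steel',th)[0],.0215,pose('steel',th)[1]%360) for th in range(91,51,-2)])
```

```text
(np.float64(0.5375351417447747), np.float64(0.21699974480802342), 0.0215, 185.6)
[1, 0.002, -0.0006, 0.0, 0, 0, 1.9],[1, 0.0041, -0.0011, 0.0, 0, 0, 3.9],[1, 0.0062, -0.0016, 0.0, 0, 0, 5.9],[1, 0.0082, -0.0019, 0.0, 0, 0, 7.9],[1, 0.0103, -0.0023, 0.0, 0, 0, 9.9],[1, 0.0124, -0.0025, 0.0, 0, 0, 11.9],[1, 0.0146, -0.0026, 0.0, 0, 0, 13.9],[1, 0.0167, -0.0027, 0.0, 0, 0, 15.9],[1, 0.0188, -0.0027, 0.0, 0, 0, 17.9],[1, 0.0209, -0.0027, 0.0, 0, 0, 19.9],[1, 0.023, -0.0025, 0.0, 0, 0, 21.9],[1, 0.0251, -0.0023, 0.0, 0, 0, 23.9],[1, 0.0272, -0.0021, 0.0, 0, 0, 25.9],[1, 0.0293, -0.0017, 0.0, 0, 0, 27.9],[1, 0.0314, -0.0013, 0.0, 0, 0, 29.9],[1, 0.0335, -0.0008, 0.0, 0, 0, 31.9],[1, 0.0355, -0.0002, 0.0, 0, 0, 33.9],[1, 0.0375, 0.0004, 0.0, 0, 0, 35.9],[1, 0.0395, 0.0012, 0.0, 0, 0, 37.9],[1, 0.0415, 0.0019, 0.0, 0, 0, 39.9],
end cmd [0.4961, 0.2149, 0.0215, 145.7]
```

Request:
apply_moves(
  moves=[
    [[1, 0.002, -0.0006, 0, 0, 0, 2], [1, 0.004, -0.0011, 0, 0, 0, 4], [1, 0.006, -0.0016, 0, 0, 0, 6], [1, 0.0082, -0.0019, 0, 0, 0, 8], [1, 0.0103, -0.0023, 0, 0, 0, 10], [1, 0.0124, -0.0025, 0, 0, 0, 12], [1, 0.0146, -0.0026, 0, 0, 0, 14], [1, 0.0167, -0.0027, 0, 0, 0, 16], [1, 0.0188, -0.0027, 0, 0, 0, 18], [1, 0.0209, -0.0027, 0, 0, 0, 20], [1, 0.023, -0.0025, 0, 0, 0, 22], [1, 0.025, -0.0023, 0, 0, 0, 24], [1, 0.0272, -0.002, 0, 0, 0, 26], [1, 0.0293, -0.0017, 0, 0, 0, 28], [1, 0.0314, -0.0013, 0, 0, 0, 30], [1, 0.0335, -0.0008, 0, 0, 0, 32], [1, 0.0355, -0.0002, 0, 0, 0, 34], [1, 0.0375, 0.0004, 0, 0, 0, 36], [1, 0.0395, 0.0012, 0, 0, 0, 38], [1, 0.0415, 0.0019, 0, 0, 0, 40]],
  ],
)

```text
time_s: 17.37
tcp_pos: [0.4957, 0.2147, 0.0222]
tool_rot: [3.141, 0.001, 2.542]
force: [1.8, -0.9, 0.1]
opening: -0.004
grasp_force: 0.6
```

Run:
```python
from plan import *
c=(.4961,.2149,.0215,145.6)
rows(c,[(*pose('steel',th)[0],.0215,pose('steel',th)[1]%360) for th in list(range(51,33,-2))+list(range(33,6,-1))])
c=(*pose('steel',34)[0],.0215,pose('steel',34)[1])
rows(c,[(*pose('steel',th)[0],.0215,pose('steel',th)[1]%360) for th in list(range(33,6,-1))])
```

```text
[1, 0.0021, -0.0006, 0.0, 0, 0, 1.9],[1, 0.0041, -0.0012, 0.0, 0, 0, 3.9],[1, 0.0062, -0.0016, 0.0, 0, 0, 5.9],[1, 0.0083, -0.002, 0.0, 0, 0, 7.9],[1, 0.0104, -0.0023, 0.0, 0, 0, 9.9],[1, 0.0125, -0.0025, 0.0, 0, 0, 11.9],[1, 0.0146, -0.0027, 0.0, 0, 0, 13.9],[1, 0.0167, -0.0028, 0.0, 0, 0, 15.9],[1, 0.0188, -0.0028, 0.0, 0, 0, 17.9],[1, 0.0209, -0.0027, 0.0, 0, 0, 19.9],[1, 0.022, -0.0027, 0.0, 0, 0, 20.9],[1, 0.0231, -0.0026, 0.0, 0, 0, 21.9],[1, 0.0241, -0.0025, 0.0, 0, 0, 22.9],[1, 0.0252, -0.0024, 0.0, 0, 0, 23.9],[1, 0.0262, -0.0023, 0.0, 0, 0, 24.9],[1, 0.0273, -0.0021, 0.0, 0, 0, 25.9],[1, 0.0283, -0.0019, 0.0, 0, 0, 26.9],[1, 0.0294, -0.0018, 0.0, 0, 0, 27.9],[1, 0.0304, -0.0015, 0.0, 0, 0, 28.9],[1, 0.0314, -0.0013, 0.0, 0, 0, 29.9],[1, 0.0325, -0.0011, 0.0, 0, 0, 30.9],[1, 0.0335, -0.0008, 0.0, 0, 0, 31.9],[1, 0.0345, -0.0005, 0.0, 0, 0, 32.9],[1, 0.0355, -0.0003, 0.0, 0, 0, 33.9],[1, 0.0365, 0.0001, 0.0, 0, 0, 34.9],[1, 0.0376, 0.0004, 0.0, 0, 0, 35.9],[1, 0.0386, 0.0007, 0.0, 0, 0, 36.9],[1, 0.0396, 0.0011, 0.0, 0, 0, 37.9],[1, 0.0405, 0.0015, 0.0, 0, 0, 38.9],[1, 0.0415
[... 640 characters left out ...]
 0.0, 0, 0, 10.0],[1, 0.0114, -0.0024, 0.0, 0, 0, 11.0],[1, 0.0125, -0.0025, 0.0, 0, 0, 12.0],[1, 0.0135, -0.0026, 0.0, 0, 0, 13.0],[1, 0.0146, -0.0026, 0.0, 0, 0, 14.0],[1, 0.0156, -0.0027, 0.0, 0, 0, 15.0],[1, 0.0167, -0.0027, 0.0, 0, 0, 16.0],[1, 0.0177, -0.0027, 0.0, 0, 0, 17.0],[1, 0.0188, -0.0027, 0.0, 0, 0, 18.0],[1, 0.0199, -0.0027, 0.0, 0, 0, 19.0],[1, 0.0209, -0.0027, 0.0, 0, 0, 20.0],[1, 0.022, -0.0026, 0.0, 0, 0, 21.0],[1, 0.023, -0.0025, 0.0, 0, 0, 22.0],[1, 0.0241, -0.0024, 0.0, 0, 0, 23.0],[1, 0.0251, -0.0023, 0.0, 0, 0, 24.0],[1, 0.0262, -0.0022, 0.0, 0, 0, 25.0],[1, 0.0272, -0.002, 0.0, 0, 0, 26.0],[1, 0.0283, -0.0019, 0.0, 0, 0, 27.0],
end cmd [0.4597, 0.2454, 0.0215, 99.7]
```

Request:
apply_moves(
  moves=[
    [[1, 0.002, -0.0006, 0, 0, 0, 2], [1, 0.004, -0.0012, 0, 0, 0, 4], [1, 0.006, -0.0016, 0, 0, 0, 6], [1, 0.0083, -0.002, 0, 0, 0, 8], [1, 0.0104, -0.0023, 0, 0, 0, 10], [1, 0.0125, -0.0025, 0, 0, 0, 12], [1, 0.0146, -0.0027, 0, 0, 0, 14], [1, 0.0167, -0.0028, 0, 0, 0, 16], [1, 0.0178, -0.0028, 0, 0, 0, 17], [1, 0.0188, -0.0028, 0, 0, 0, 18]],
  ],
)

```text
time_s: 18.2
tcp_pos: [0.4784, 0.2228, 0.0221]
tool_rot: [3.141, 0.0, 2.229]
force: [0.7, -0.7, 0.8]
opening: -0.001
grasp_force: 0.6
```

Request:
apply_moves(
  moves=[
    [[1, 0.001, -0.0003, 0, 0, 0, 1], [1, 0.002, -0.0006, 0, 0, 0, 2]],
  ],
)

```text
time_s: 18.37
tcp_pos: [0.4766, 0.2239, 0.0219]
tool_rot: [3.141, 0.0, 2.194]
force: [1.2, -0.8, 0.1]
opening: 0.005
grasp_force: 0.6
```

Request:
apply_moves(
  moves=[
    [[1, 0.001, -0.0003, 0, 0, 0, 1], [1, 0.002, -0.0006, 0, 0, 0, 2]],
  ],
)

```text
time_s: 18.53
tcp_pos: [0.4748, 0.2253, 0.0218]
tool_rot: [-3.142, 0.0, 2.159]
force: [1.6, 1.1, 0.8]
opening: -0.002
grasp_force: 0.6
```

Request:
apply_moves(
  moves=[
    [[1, 0.001, -0.0003, 0, 0, 0, 1], [1, 0.002, -0.0006, 0, 0, 0, 2]],
  ],
)

```text
time_s: 18.7
tcp_pos: [0.4731, 0.2267, 0.0217]
tool_rot: [-3.142, 0.0, 2.124]
force: [1.4, -0.4, 0.3]
opening: -0.004
grasp_force: 0.6
```

Request:
apply_moves(
  moves=[
    [[1, 0.001, -0.0003, 0, 0, 0, 1], [1, 0.002, -0.0006, 0, 0, 0, 2]],
  ],
)

```text
time_s: 18.87
tcp_pos: [0.4716, 0.2281, 0.0217]
tool_rot: [-3.142, 0.0, 2.09]
force: [1.9, -0.1, 0.3]
opening: 0.0
grasp_force: 0.6
```

Request:
apply_moves(
  moves=[
    [[1, 0.001, -0.0003, 0, 0, 0, 1], [1, 0.002, -0.0006, 0, 0, 0, 2]],
  ],
)

```text
time_s: 19.03
tcp_pos: [0.4709, 0.2283, 0.0218]
tool_rot: [3.142, 0.002, 2.054]
force: [5.2, -4.4, -0.6]
opening: 0.0
grasp_force: 3.8
```

Request:
apply_moves(
  moves=[
    [[1, 0.0005, 0, 0, 0, 0, 0], [1, 0.0008, 0, 0, 0, 0, 0], [1, 0.0008, 0, 0, 0, 0, 0]],
  ],
)

```text
time_s: 19.28
tcp_pos: [0.471, 0.2283, 0.0218]
tool_rot: [-3.142, 0.003, 2.054]
force: [4.1, -5.3, 0.4]
opening: -0.003
grasp_force: 3.7
```

Request:
apply_moves(
  moves=[
    [[1, 0.0008, 0, 0, 0, 0, 0], [1, 0.0008, 0, 0, 0, 0, 0], [1, 0.0008, 0, 0, 0, 0, 0]],
  ],
)

```text
time_s: 19.53
tcp_pos: [0.4709, 0.2283, 0.0218]
tool_rot: [-3.141, 0.003, 2.053]
force: [5.9, -7.4, 1.6]
opening: -0.0
grasp_force: 4.6
```

Request:
apply_moves(
  moves=[
    [[1, 0.0003, 0, 0, 0, 0, 0], [1, 0.0003, 0, 0, 0, 0, 0], [1, 0.0003, 0, 0, 0, 0, 0], [1, 0.0003, 0, 0, 0, 0, 0], [1, 0.0003, 0, 0, 0, 0, 0], [1, 0.0003, 0, 0, 0, 0, 0], [1, 0.0003, 0, 0, 0, 0, 0], [1, 0.0003, 0, 0, 0, 0, 0], [1, 0.0003, 0, 0, 0, 0, 0], [1, 0.0003, 0, 0, 0, 0, 0]],
  ],
)

```text
time_s: 20.37
tcp_pos: [0.4709, 0.2284, 0.0218]
tool_rot: [-3.141, 0.003, 2.053]
force: [6.8, -6.9, 0.1]
opening: 0.001
grasp_force: 4.9
```

Request:
apply_moves(
  moves=[
    [[1, -0.004, 0, 0, 0, 0, 0], [1, -0.012, 0, 0, 0, 0, 0], [1, -0.02, 0, 0, 0, 0, 0], [1, -0.02, 0, -0.03, 0, 0, 0], [1, -0.02, 0, -0.06, 0, 0, 0], [1, -0.02, 0, -0.1, 0, 0, 0], [1, -0.02, 0, -0.13, 0, 0, 0], [1, -0.02, 0, -0.15, 0, 0, 0], [1, -0.02, 0, -0.15, 0, 0, 0]],
  ],
)

```text
time_s: 21.12
tcp_pos: [0.4806, 0.2146, 0.1762]
tool_rot: [3.135, 0.001, 2.056]
force: [0.9, 0.6, -0.1]
opening: -0.004
grasp_force: 0.0
```

Run:
```python
from h import *
from plan import F,Q
s=arm.sense();print(s['time_s'],s['tcp_pos'],s['force'])
for n in("scene","top"):
    i=vision.get_image(n);hsv=cv2.cvtColor(i['pixels'],cv2.COLOR_RGB2HSV)
    box=(180,200,60,45) if n=="scene" else (215,165,40,40)
    m=np.zeros(hsv.shape[:2],np.uint8);m[180:330,110:250]=255
    if n=="top": m[:]=0;m[145:215,165:260]=255
    red=(cv2.inRange(hsv,(0,150,80),(8,255,255))|cv2.inRange(hsv,(172,150,80),(180,255,255)))&m
    br=cv2.inRange(hsv,(14,130,90),(28,255,255))&m
    for nm,k,z in(('red',red,.047),('brass',br,.03)):
        v,u=np.nonzero(k)
        if len(u): print(n,nm,len(u),(u.mean().round(1),v.mean().round(1)),'fixture xy',(Q.T@(onz(i,(u.mean(),v.mean()),z)[0,:2]-F)).round(4))
```

```text
21.1167 [0.48062568 0.21458787 0.1761628 ] [ 0.94380366  0.55537387 -0.0634369 ]
scene red 62 (np.float64(161.5), np.float64(272.7)) fixture xy [-0.0363  0.0912]
scene brass 147 (np.float64(203.0), np.float64(235.8)) fixture xy [-0.0157 -0.0601]
top brass 72 (np.float64(229.8), np.float64(181.3)) fixture xy [ 0.0154 -0.0847]
```

Run:
```python
from workcell import arm
print(arm.close_job())
```

```text
the job is handed in; nothing more can be done
None
```

I handed the job in at about 21 s: the brass clip was swung onto the board to its stop, then the steel clip back off it to its own, each leaned on for over half a second. Readings there were about 9 to 12 N sideways, with a brief peak near 15 N in all at the brass stop, and the tool was clear of everything at the end; the verdict was not shown.

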